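# Shut the UV curing box and hold its dial at full exposure

### The arm

A 7-joint arm with a two-finger parallel gripper is mounted at the origin on a cart in front of the work surface, level with it; the furniture and walls round the work are solid. World frame = base frame: x ahead of the robot, y to its left, z up, the work surface at z = 0. Lengths are in m, angles in rad, forces in N, time in s.
With the tool pointing down it reaches from about 0.35 to 0.9 m from the base axis. Payload 7.2 kg.
Tool frame: the origin (TCP) lies between the finger pads; the fingertips stand env.tips_ahead ahead of it and the grasp point (between the pads) lies 11 mm behind it (env.tips_ahead is the distance from the TCP to the fingertips, in m); z points along the fingers, y is the line along which they close (so a half turn about z gives the same grasp; the last joint's range is limited). The gripper opens to 88 mm and grips with 3 to 60 N. Pads are 20 mm wide; open, the fingers measure 115 mm over their backs; the gripper's body (75 mm by 178 mm) begins 61 mm behind the grasp point.
Start: joints at [1.154, 0.411, -0.013, 1.596, 0.006, 1.134, -0.082], TCP at [0.214, -0.587, 0.231] pointing down, gripper open.
Joint ranges: [-2.95, 2.95], [-0.29, 1.99], [-1.47, 1.44], [0.14, 2.54], [-1.03, 4.17], [0.13, 1.85], [-2.86, 2.86]. Speed limits (rad/s): [2.39, 2.39, 3.01, 3.01, 3.14, 3.14, 3.14].

### API

Orientations are given as a 3x3 rotation matrix whose columns are the frame's x, y, z axes.
In Python, from rig import env gives the robot as it stands. The module is installed in compiled form; this text tells all that it offers.
- The arm moves only by the shell command python3 -m inch 'ROWS' [FORCE]. ROWS is JSON, a list that holds one entry, the list of rows, each a list of 7 numbers: the shift along the tool's x, y, z normalised to -1 to 1, where 1 is 80 cm, then the turn, a rotation vector about the tool's x, y, z normalised to -1 to 1, where 1 is 90 degrees, then the opening, from 0 (shut) to 1 (fully open). In form: [[[dx, dy, dz, ax, ay, az, fingers], ...]]. A call has 1 to 5 rows; each row is the pose to reach, as a shift and turn from the pose commanded when the call began, along the tool's axes at that moment; what a row does not reach only later rows make up. A row lasts 1/10 s, in which the tool goes at most 50 mm and 8.59 degrees, less where a joint would pass 70% of its speed; a pose out of reach is approached as far as the arm can. A call with a number of a shift or a turn outside -1 to 1 is refused whole. A call with a gripper value outside its range is refused whole. The fingers move at their own pace and stop on an object; FORCE is the grip in N (left out, the last holds). Time passes only in rows, so rows that repeat a pose let the fingers close. It gives the time, the measured TCP pose, the force, the opening and the grip force at its end, in the units of the state.
- env.get_obs(): the state, without advancing time (a new reading comes with each control period).
- env.camera(name): name is "scene" or "top" or "wrist"; returns the picture (480x640x3 uint8, red, green, blue); there is no depth.
- env.camera_model(name): a dict with "K" (3x3 intrinsics, pixels), "rvec" (rotation vector, rad) and "tvec" (3), from world to camera coordinates, as OpenCV has them. Camera axes: x right, y down, z forward; pixel columns grow to the right and rows downward; lengths in m; the calibration is good to about 2 mm. The wrist camera is an equidistant fisheye: a pixel r from the principal point sees the ray r / f radians off the axis. A picture is of the moment at which its call begins: read the wrist's pose just before it. camera_model takes no time and is no camera call; for the wrist camera it gives the pose at the moment of the call.
- env.close_job(): hands the job in; it is judged then, once.
The state is a dict: "time_s": time; "joint_pos": joint angles; "qvel": joint speeds; "joint_torque": joint torques, N m; "position": TCP position; "orientation": TCP orientation; "force": force on the tool from outside, world axes, zero at the start; "moment": the same for the moment, N m; "opening": finger opening in m; "gripper_force": force on a finger pad.
Only numpy, scipy, OpenCV 4.12 (cv2) and the standard library are available. Lean on these libraries where they do the work, as an engineer would, in place of code of your own. Each camera call takes 0.05 s, during which the arm holds its last target. There are 200 camera calls.

### The job

Close the UV curing box over the three paint-sample vials so that no light escapes: fold the flap with the plain edge down flat first, then the flap with the overlapping lip, so that the lip lies on top of the plain edge. Only when both flaps are shut, turn the spring-return dial on the front deck clockwise past its first and second clicks to the third (the three strokes) and hold it there against its spring; the lamp burns only while it is held, so the program finishes with the gripper still holding the dial at the third position. Leave the vials standing and do not disturb the tape, bottle and marker beside the box.

Things in the scene. Friction and masses are not known exactly. Their poses are not given: they have to be found in the camera images.
- cure_box: UV curing box, grey sheet-metal case fixed to the table, 250 (x) x 240 (y) x 92 mm high. Origin: centre of its underside; x points away from the robot at yaw 0, y left, z up. The front 100 mm (x -125 to -25) is a closed flat control deck, top at z = 92; behind it the open-topped chamber, with two flaps hinged on its left and right sides that meet in the middle, level with the deck when shut
- plain_flap (a joint): angle of the left flap, the one with the plain free edge and a small rib (36 x 6 mm, 4 high) on its outer face 88 mm from the hinge: 0 shut flat, 1.57 upright, stop at 1.9 leaning outward. Sheet 146 mm along the hinge, 117 mm to the free edge, 4 mm thick. A friction hinge (0.13 N m) holds it where it is left, so push it all the way down: 1 to 4 N at 60 mm from the hinge
- lip_flap (a joint): angle of the right flap: same sheet, friction hinge and values, but no rib, and with a 3 mm thick lip along its free edge that reaches 15 mm past the sheet (to 132 mm from the hinge; its rolled edge stands 5 mm above the sheet) and lands on top of the other flap's edge. If it is shut first, the plain flap cannot go down flat
- plain_flap_hinge (a point): middle of the left flap's hinge axis, which runs along the box's x at y = 118, z = 92 (middle at x = 49) mm in the box's frame, in the plane of the flap's outer (top) face; turns with the flap: -y runs from the hinge to the free edge, z out of the outer face
- lip_flap_hinge (a point): middle of the right flap's hinge axis, along the box's x at y = -118, z = 92 (middle at x = 49) mm in the box's frame, in the plane of the flap's outer (top) face; turns with the flap: +y runs from the hinge to the free edge, z out of the outer face
- plain_flap_face (a point): point on the left flap's outer face, 60 mm from its hinge, mid-length: a clear place to push
- lip_flap_face (a point): point on the right flap's outer face, 60 mm from its hinge, mid-length: a clear place to push
- dial_knob (a joint): angle of the dial, clockwise from above: 0 at rest (pointer at the dot), clicks at 0.4, 0.8 and 1.2 rad (marks of one, two and three white strokes on the deck), end stop at 1.30. Let go, it springs back to 0 from anywhere. Spring 0.11 N m at 0, rising to 0.23 N m at the third click; the clicks add or take about 0.04 N m, so allow up to 0.3 N m
- dial_grip (a point): centre of the dial's bar grip, on the dial's vertical axis, 20 mm above the deck; turns with the dial. The bar lies along this frame's x, 46 mm long, 12 mm wide, and stands from 6 to 34 mm above the deck on a round skirt of 44 mm diameter, 6 mm high; x points to the white pointer line, z up. Axis at x = -76, y = -40 mm in the box's frame
- vial_a1: sample vial 23 mm diameter, 56 mm high, standing on the chamber floor 8 mm above the table; origin at the centre of its foot, z up
- vial_b2: second sample vial, as the first
- vial_c3: third sample vial, as the first
- masking_tape: roll of masking tape lying flat left of the box, 104 mm diameter, 25 mm high; origin under its centre; bystander
- bottle_p: small reagent bottle standing left of the box, 27 mm diameter, 66 mm high; origin at the centre of its foot; bystander
- marker: marker pen lying right of the box, 17 x 135 x 16 mm, long along its own y; origin under its middle; bystander

How it is judged:
On the way, in this order (a step that is already met when the one before it is completed fails the run):
1. the plain flap is folded down flat while the lipped flap is still open (value of joint plain_flap below 0.05 rad and value of joint lip_flap above 0.2 rad), for 0.1 s.
2. the lipped flap is folded down flat over the plain one (value of joint each of plain_flap, lip_flap below 0.05 rad), for 0.2 s.
3. the gripper has turned the dial to the third click and holds it (value of joint dial_knob above 1.1 rad and contact force between the fingers and dial_knob above 1 N), for 0.3 s.
At the end, for the whole second after the job is handed in: both flaps are shut flat (within 0.05 rad, the lip on top of the plain edge), the dial stands still at its third click (1.1 rad or more, up to the stop just past it) with the gripper's fingers holding it against its spring, and the three vials stand upright in the chamber (all of step 2 and all of step 3 and velocity of joint dial_knob between -0.1 and 0.1 rad/s and angle between each of vial_a1, vial_b2, vial_c3's own z axis and vertical below 0.2 rad); the arm keeps its last pose, push and grip.
It fails at once if the dial is turned (past 0.25 rad) while a flap is open (above 0.1 rad) (value of joint dial_knob above 0.25 rad and value of joint any of plain_flap, lip_flap above 0.1 rad).
It fails at once if a vial is knocked over (angle between any of vial_a1, vial_b2, vial_c3's own z axis and vertical above 0.6 rad).
It fails at once if the tape, bottle or marker is pushed away (more than 25 mm) (distance of any of masking_tape, bottle_p, marker from where it was at the start of the episode above 0.025 m).
It also fails if it takes over 61 s, if anything falls off the work surface, if the arm or the gripper's body presses on something with over 40 N, if the wrist force passes 120 N, or if a joint passes its speed limit or range.

## Working session

There is one attempt and no reset: what is moved stays moved. The work goes in short steps, Python scripts to look and compute and a shell command to move; the robot and the scene stay as the last step left them, time stands still between calls to the robot, and variables do not carry over. Pictures are saved under pics/ and viewed, at most 10 in all, crops included, and the job is handed in when it is done.

```bash
mkdir -p pics; python3 - <<'E'
from rig import env
import cv2
o=env.get_obs()
print({k:(v.tolist() if hasattr(v,'tolist') else v) for k,v in o.items()}, env.tips_ahead)
for n in("scene","top"):
    im=env.camera(n); cv2.imwrite(f"pics/{n}0.png",im[...,::-1]); m=env.camera_model(n); print(n,m)
E
```

```text
{'time_s': 0.0, 'joint_pos': [1.1537893850603975, 0.41188058077806705, -0.012687204527760017, 1.5969849983928486, 0.005625904780063377, 1.1343437335182243, -0.08221416732253839], 'qvel': [0.00046595743179448555, -0.0008579097868040651, -3.893018736329862e-05, 0.00021152656239618742, -0.0003817873204200762, -0.0019627390187294813, -2.704884834832322e-05], 'joint_torque': [0.00040367207475355826, -58.79542350769043, 0.6422976404428482, -29.107927680015564, -0.053690546192228794, 0.018384765135124326, 0.0001017252270685276], 'position': [0.2133875236117517, -0.586935712306935, 0.22984543959430778], 'orientation': [[0.939781642207585, 0.34177479354469803, -0.000674883022353258], [0.3417754288840849, -0.9397805656527262, 0.0014299064801701765], [-0.00014553595644817388, -0.0015744582945489806, -0.9999987499494006]], 'force': [-0.13007702534163126, -0.049867413430841306, -0.2446335754086998], 'moment': [-0.006791947648497227, -0.03307499611117164, -0.007170178815162991], 'gripper_force': 0.0, 'opening': 0.0877070628021024} 0.008
scene {'K': array([[583.72141652,   0.        , 318.78663416],
       [  0.        , 583.72141652, 250.53012386],
       [  0.        ,   0.        ,   1.        ]]), 'rvec': array([ 0.74999481, -2.69714174,  0.97811434]), 'tvec': array([0.59602285, 0.19799757, 0.91007155])}
top {'K': array([[453.81412405,   0.        , 324.7477542 ],
       [  0.        , 453.81412405, 252.08885368],
       [  0.        ,   0.        ,   1.        ]]), 'rvec': array([ 2.14792574, -2.07585416,  0.22562682]), 'tvec': array([0.11817508, 0.60801048, 0.86019624])}
```

View pics/top0.png

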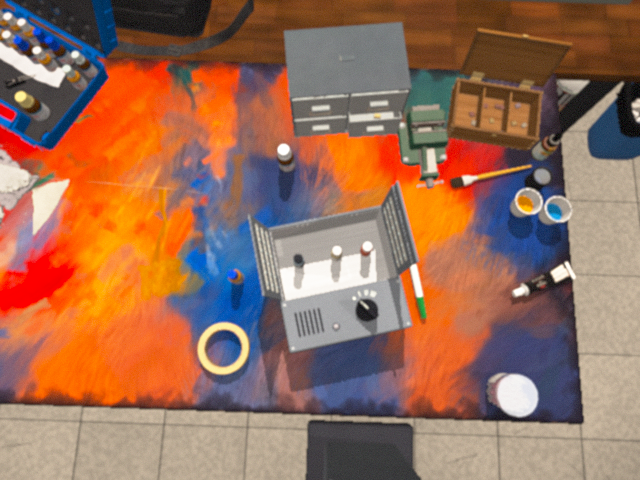

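View pics/scene0.png

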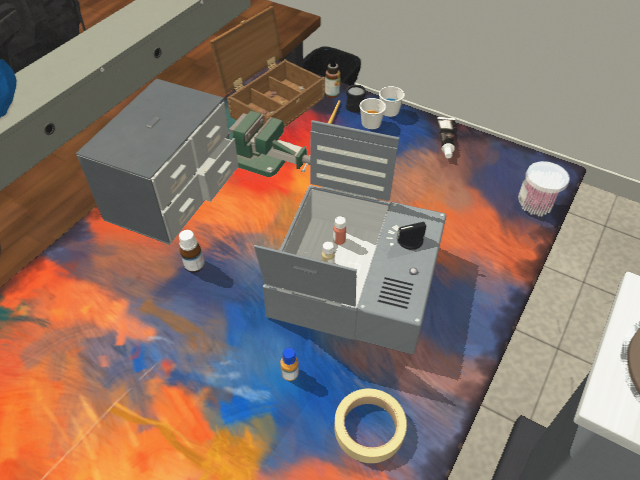

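The top view shows the box at about (340,275), yawed slightly: the plain flap is on the left at (265,257), the lipped one on the right at (400,230), and the dial is at (367,309). The tape is at (223,348), the bottle at (236,276), and the marker at (418,293). The scene view agrees, with both flaps roughly upright.

```bash
cat > h.py <<'E'
import numpy as np, cv2
from rig import env
def ray(n,px,m=None):
    m=m or env.camera_model(n); K=m["K"]; R=cv2.Rodrigues(m["rvec"])[0]; t=np.ravel(m["tvec"])
    if n=="wrist":
        d=np.array([(px[0]-K[0,2])/K[0,0],(px[1]-K[1,2])/K[1,1]]); r=np.hypot(*d)
        v=np.array([*(d/max(r,1e-9)*np.sin(r)),np.cos(r)])
    else: v=np.linalg.inv(K)@[px[0],px[1],1]
    return -R.T@t, R.T@v
def onz(n,px,z,m=None):
    c,v=ray(n,px,m); return c+v*(z-c[2])/v[2]
def tri(p1,p2,n1="top",n2="scene"):
    c1,v1=ray(n1,p1);c2,v2=ray(n2,p2)
    s=np.linalg.lstsq(np.c_[v1,-v2],c2-c1,rcond=None)[0]
    a,b=c1+s[0]*v1,c2+s[1]*v2
    return (a+b)/2,np.linalg.norm(a-b)
E
python3 - <<'E'
import cv2,numpy as np
from h import *
t=cv2.imread("pics/top0.png");s=cv2.imread("pics/scene0.png")
a=cv2.resize(t[175:360,240:440],None,fx=4,fy=3.2,interpolation=cv2.INTER_CUBIC)
b=cv2.resize(s[110:360,240:460],None,fx=3.6,fy=2.4,interpolation=cv2.INTER_CUBIC)
cv2.imwrite("pics/tc.png",a);cv2.imwrite("pics/sc.png",b)
for p in[(292,350),(411,327)]: print(onz("top",p,.092))
print(ray("top",(320,240))[0],ray("scene",(320,240))[0])
for n,p,z in(("tape",(223,348),.025),("bot",(236,276),.06),("marker",(418,293),.015)): print(n,onz("top",p,z))
E
```

```text
[0.4069225  0.19419763 0.092     ]
[ 0.45732853 -0.03043407  0.092     ]
[0.41125676 0.13841389 0.96710347] [0.29435497 0.67789951 0.82248642]
tape [0.40587947 0.33846578 0.025     ]
bot [0.54883405 0.31622079 0.06      ]
marker [ 0.53271008 -0.06049052  0.015     ]
```

View pics/tc.png

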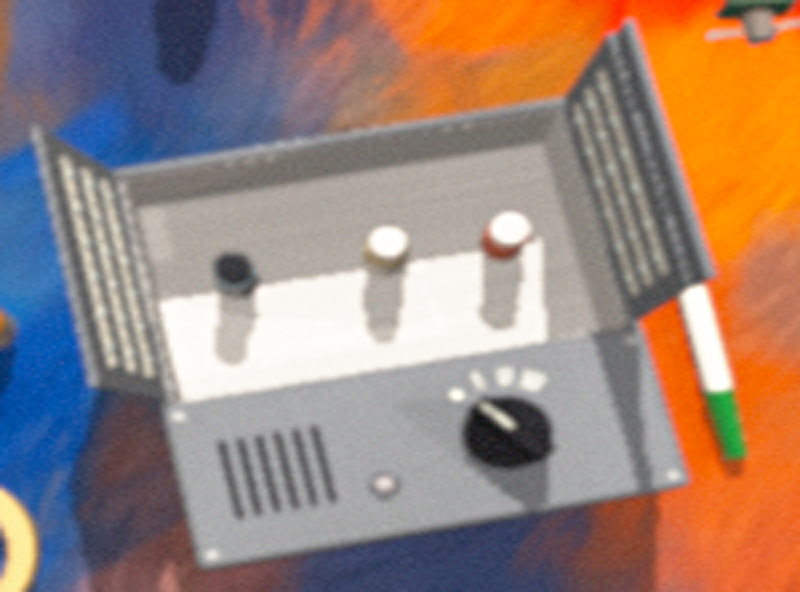

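View pics/sc.png

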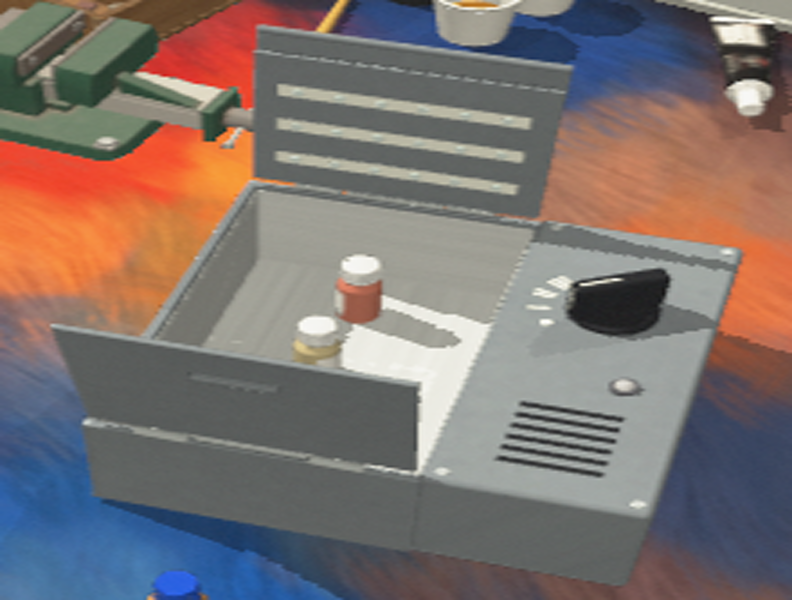

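The crops give me the deck corners (front left (200,568), front right (690,485)), the screws, the flap edge corners and the pointer line (478,403)–(515,428).

```bash
python3 - <<'E'
from h import *
T=lambda u,v:(240+u/4,175+v/3.2)
S=lambda u,v:(240+u/3.6,110+v/2.4)
# box-frame xy of corners vs seen at z=.092
loc=np.array([[-125,120],[-125,-120],[-25,120],[-25,-120]])/1e3
P=np.array([onz("top",T(*p),.092)[:2] for p in[(200,568),(690,485),(165,405),(640,330)]])
Q=np.array([onz("scene",S(*p),.092)[:2] for p in[(632,518),(743,250),(418,475),(545,218)]])
def fit(a,b):
    ca,cb=a.mean(0),b.mean(0);H=(a-ca).T@(b-cb);th=np.arctan2(H[0,1]-H[1,0],H[0,0]+H[1,1])
    R=np.array([[np.cos(th),-np.sin(th)],[np.sin(th),np.cos(th)]]);return th,cb-R@ca,(b-(a@R.T+cb-R@ca))*1e3
for A in(P,Q):
    print(*fit(loc,A))
th,c,_=fit(np.r_[loc,loc],np.r_[P,Q]);print("box",th,c)
R=np.array([[np.cos(th),-np.sin(th)],[np.sin(th),np.cos(th)]])
L=lambda p:np.r_[R.T@(p[:2]-c),p[2]]
for n,a,b in(("lip far",(628,22),(258,28)),("lip near",(712,278),(573,66)),("plain far",(35,128),(52,326)),("plain near",(93,385),(418,382))):
    p,e=tri(T(*a),S(*b));print(n,L(p),e)
for p in[(478,403),(515,428)]: print("ptr",L(onz("top",T(*p),.126)))
for w in[(-76,-40),(49,118),(49,-118)]: print(w,R@(np.array(w)/1e3)+c)
for n,p,z in(("tape",(223,348),.025),("bot",(236,276),.06),("mk far",T(690,290),.015),("mk near",T(738,458),.015)): print(n,L(onz("top",p,z)))
E
```

```text
0.23429136767958067 [0.55009356 0.11095523] [[ 1.55239074 -0.9224308 ]
 [ 1.88290505  1.483166  ]
 [-0.60833766 -2.58049924]
 [-2.82695813  2.01976404]]
0.22028527483610355 [0.55181423 0.11310862] [[ 3.60136745  1.1032532 ]
 [ 1.29803626  1.84517818]
 [-3.88534646 -3.28003057]
 [-1.01405725  0.3315992 ]]
box 0.22727883624820006 [0.55095584 0.11203165]
lip far [ 0.12329633 -0.1255495   0.22175622] 0.0006434597241579463
lip near [-0.02228726 -0.12738639  0.22507902] 8.869579776199701e-05
plain far [0.11898437 0.13852885 0.20450682] 0.0009631634760444609
plain near [-0.02571979  0.13647955  0.2078529 ] 0.0003960823967173763
ptr [-0.05874951 -0.02816642  0.126     ]
ptr [-0.07614003 -0.04193887  0.126     ]
(-76, -40) [0.48592341 0.05593545]
(49, 118) [0.57210711 0.23803809]
(49, -118) [0.62528432 0.00810726]
tape [-0.0903237   0.25330061  0.025     ]
bot [0.04394214 0.19941614 0.06      ]
mk far [ 0.00263516 -0.16619195  0.015     ]
mk near [-0.11035288 -0.16496045  0.015     ]
```

Measured: box yaw 0.227, flaps at about 1.73 (plain) and 1.63 (lip), dial bar at about 0.63 rad to the box x axis. Next I'll work out the approach rows to a point outside the plain flap.

```bash
cat >> h.py <<'E'
from scipy.spatial.transform import Rotation as Ro
TH=0.2273; C=np.array([.5510,.1120])
RB=np.array([[np.cos(TH),-np.sin(TH)],[np.sin(TH),np.cos(TH)]])
def pose(x,y,ztip,yaw=0):  # box mm; yaw = tool-y yaw minus box-x yaw, rad
    p=np.r_[RB@(np.array([x,y])/1e3)+C, ztip/1e3+env.tips_ahead]
    a=TH+yaw; Y=np.array([np.cos(a),np.sin(a),0]); Z=np.array([0,0,-1.]); return p,np.c_[np.cross(Y,Z),Y,Z]
def now():
    o=env.get_obs(); return np.array(o["position"]),np.array(o["orientation"])
def row(a,b):
    return np.round(np.r_[a[1].T@(b[0]-a[0])/.8, Ro.from_matrix(a[1].T@b[1]).as_rotvec()/(np.pi/2)],4)
def inbox(p): return np.r_[RB.T@(np.array(p[:2])-C),p[2]-env.tips_ahead]*1e3
E
python3 - <<'E'
from h import *
n=now(); 
q=[n]; goal=pose(49,190,312)
mid=lambda w,f:(n[0]+w*(goal[0]-n[0])+[0,0,(1-w)*f],(Ro.from_matrix(n[1])*Ro.from_rotvec(min(1,2*w)*Ro.from_matrix(n[1].T@goal[1]).as_rotvec())).as_matrix())
for w,f in((.25,.08),(.5,.12),(.75,.05),(1,0)): q.append(mid(w,f)); print(q[-1][0],row(q[-2],q[-1]).tolist())
E
```

```text
[ 0.29908568 -0.36318282  0.31241623] [0.1962, -0.2264, -0.1029, -0.0004, -0.0003, -0.4613]
[ 0.38469831 -0.13940357  0.33494415] [0.2969, -0.0394, -0.0281, -0.0004, -0.0003, -0.4613]
[0.47031093 0.08437568 0.30997208] [0.2484, 0.1673, 0.0312, 0.0, 0.0, 0.0]
[0.55592356 0.30815494 0.32      ] [0.2484, 0.1673, -0.0125, 0.0, 0.0, 0.0]
```

```bash

python3 -m inch '[[[0.196,-0.226,-0.1,0,0,-0.46,0],[0.196,-0.226,-0.1,0,0,-0.46,0],[0.196,-0.226,-0.1,0,0,-0.46,0],[0.196,-0.226,-0.1,0,0,-0.46,0],[0.196,-0.226,-0.1,0,0,-0.46,0]]]' 40
python3 -m inch '[[[0.297,-0.039,-0.028,0,0,-0.46,0],[0.297,-0.039,-0.028,0,0,-0.46,0],[0.297,-0.039,-0.028,0,0,-0.46,0],[0.297,-0.039,-0.028,0,0,-0.46,0],[0.297,-0.039,-0.028,0,0,-0.46,0]]]'
python3 - <<'E'
from h import *
n=now();print(n[0],inbox(n[0]),env.get_obs()["time_s"],env.get_obs()["opening"]);g=pose(49,190,312);print(row(n,g).tolist())
E
```

```text
time_s: 0.6
position: [0.2985, -0.3639, 0.3102]
orientation: [[0.474, 0.881, -0.0], [0.881, -0.474, 0.0], [-0.0, -0.0, -1.0]]
force: [0.3, 0.1, 0.3]
opening: 0.0511
gripper_force: 0.0
time_s: 1.1
position: [0.3851, -0.1396, 0.3326]
orientation: [[-0.229, 0.974, 0.0], [0.974, 0.229, -0.0], [-0.0, 0.0, -1.0]]
force: [0.5, 0.1, -0.0]
opening: 0.0117
gripper_force: 0.0
[ 0.38511945 -0.13964049  0.33263719] [-218.32046522 -207.78707046  324.63719358] 1.1 0.011688066966486632
[0.4961, 0.3358, 0.0156, 0.0002, 0.0003, 0.0021]
```

```bash

python3 -m inch '[[[0.248,0.168,0.008,0,0,0,0],[0.248,0.168,0.008,0,0,0,0],[0.248,0.168,0.008,0,0,0,0],[0.248,0.168,0.008,0,0,0,0],[0.248,0.168,0.008,0,0,0,0]]]'
python3 -m inch '[[[0.248,0.168,0.008,0,0,0.002,0],[0.248,0.168,0.008,0,0,0.002,0],[0.248,0.168,0.008,0,0,0.002,0],[0.248,0.168,0.008,0,0,0.002,0],[0.248,0.168,0.008,0,0,0.002,0]]]'
python3 -m inch '[[[0,0,0.06,0,0,0,0],[0,0,0.12,0,0,0,0],[0,0,0.188,0,0,0,0],[0,0,0.188,0,0,0,0]]]'
python3 - <<'E'
from h import *
n=now();print(n[0],inbox(n[0]))
cv2.imwrite("pics/s1.png",env.camera("scene")[...,::-1])
E
```

```text
time_s: 1.6
position: [0.4721, 0.0836, 0.3259]
orientation: [[-0.222, 0.975, 0.0], [0.975, 0.222, 0.0], [0.0, 0.0, -1.0]]
force: [-0.3, -1.2, -0.4]
opening: 0.0007
gripper_force: 0.0
time_s: 2.1
position: [0.5593, 0.3066, 0.3184]
orientation: [[-0.219, 0.976, -0.001], [0.976, 0.219, 0.0], [0.0, -0.001, -1.0]]
force: [-0.1, -0.5, 0.4]
opening: 0.0005
gripper_force: 0.0
time_s: 2.5
position: [0.5562, 0.3013, 0.1625]
orientation: [[-0.219, 0.976, -0.009], [0.976, 0.219, -0.006], [-0.004, -0.01, -1.0]]
force: [-1.0, -0.6, 0.2]
opening: 0.0002
gripper_force: 0.0
[0.55615289 0.30129831 0.16246534] [ 47.67830445 183.26805916 154.46534394]
```

View pics/s1.png

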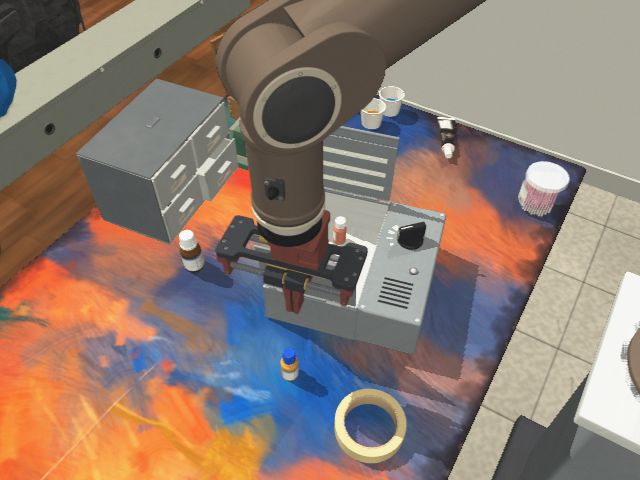

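The view shows the closed fingers at about (293,290), outside the plain flap and above the bottle (290,365), with the tape clear. I'll sweep inwards now.

```bash

python3 -m inch '[[[-0.015,0,0,0,0,0,0],[-0.03,0,0,0,0,0,0],[-0.045,0,0,0,0,0,0],[-0.058,0,0,0,0,0,0],[-0.07,0,0,0,0,0,0]]]'
python3 - <<'E'
from h import *
n=now();print(inbox(n[0]),env.get_obs()["force"],row(n,pose(49,93,153)))
E
```

```text
time_s: 3.05
position: [0.5723, 0.2486, 0.1705]
orientation: [[-0.217, 0.976, 0.002], [0.976, 0.217, 0.001], [0.001, 0.002, -1.0]]
force: [0.1, 2.0, 1.7]
opening: 0.0006
gripper_force: 0.9
[ 51.48018432 128.27284603 162.45159745] [0.11826051 1.98479015 1.67402072] [-0.0441 -0.0028  0.0118  0.0015 -0.0003 -0.0052]
```

```bash

python3 -m inch '[[[-0.011,-0.003,0.001,0,0,0,0],[-0.023,-0.003,0.003,0,0,0,0],[-0.034,-0.003,0.007,0,0,0,0],[-0.044,-0.003,0.012,0,0,0,0],[-0.053,-0.003,0.019,0,0,0,0]]]'
python3 -m inch '[[[-0.009,0,0.007,0,0,0,0],[-0.017,0,0.016,0,0,0,0],[-0.023,0,0.025,0,0,0,0],[-0.028,0,0.036,0,0,0,0],[-0.032,0,0.046,0,0,0,0]]]'
python3 - <<'E'
from h import *
n=now();print(inbox(n[0]),env.get_obs()["force"],row(n,pose(49,58,92)))
cv2.imwrite("pics/s2.png",env.camera("scene")[...,::-1])
E
```

```text
time_s: 3.55
position: [0.5786, 0.2067, 0.1536]
orientation: [[-0.218, 0.976, 0.0], [0.976, 0.218, -0.0], [-0.0, 0.0, -1.0]]
force: [2.2, 0.3, 1.5]
opening: 0.0003
gripper_force: 0.9
time_s: 4.05
position: [0.5836, 0.1821, 0.1161]
orientation: [[-0.218, 0.976, -0.001], [0.976, 0.218, -0.0], [-0.0, -0.001, -1.0]]
force: [0.5, 1.6, 0.2]
opening: 0.0006
gripper_force: 0.6
[ 47.58175355  60.93147255 108.12056854] [0.52055503 1.59342546 0.21182594] [-0.0036  0.0018  0.0201 -0.0004  0.0001 -0.0047]
```

View pics/s2.png

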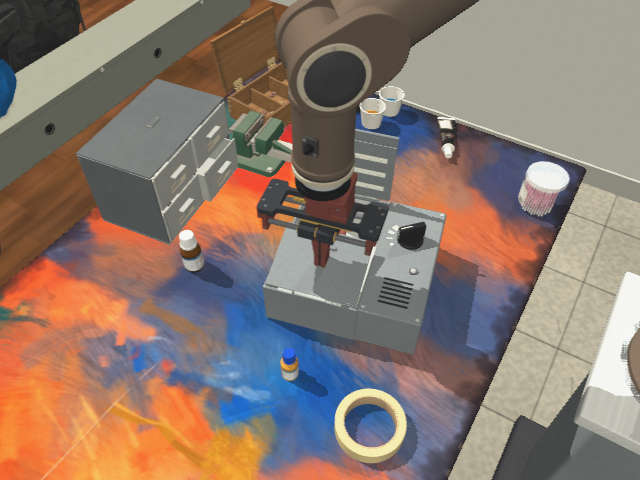

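The flap is following the fingers and is nearly down. I'll press it flat.

```bash

python3 -m inch '[[[-0.002,0.001,0.007,0,0,0,0],[-0.003,0.001,0.013,0,0,0,0],[-0.003,0.001,0.019,0,0,0,0],[-0.003,0.001,0.022,0,0,0,0],[-0.003,0.001,0.022,0,0,0,0]]]'
python3 -m inch '[[[0,0,0.003,0,0,0,0],[0,0,0.005,0,0,0,0],[0,0,0.005,0,0,0,0]]]'
python3 - <<'E'
from h import *
n=now();print(inbox(n[0]),env.get_obs()["force"])
E
```

```text
time_s: 4.6
position: [0.5851, 0.1801, 0.1004]
orientation: [[-0.218, 0.976, 0.0], [0.976, 0.218, -0.001], [-0.001, 0.0, -1.0]]
force: [-3.1, -2.8, 8.8]
opening: 0.0003
gripper_force: 4.7
time_s: 4.9
position: [0.5853, 0.1802, 0.0999]
orientation: [[-0.218, 0.976, 0.002], [0.976, 0.218, -0.003], [-0.003, 0.002, -1.0]]
force: [-13.7, -8.5, 38.6]
opening: 0.0003
gripper_force: 19.3
[48.74823773 58.7177051  91.92882845] [-13.70845942  -8.5273461   38.64912418]
```

The plain flap is down: tips at z = 91.9 mm with 38 N. Now lift, cross over, and come down outside the lipped flap.

```bash

python3 -m inch '[[[0,0,-0.05,0,0,0,0],[0,0,-0.11,0,0,0,0],[0,0,-0.17,0,0,0,0],[0,0,-0.22,0,0,0,0],[0,0,-0.22,0,0,0,0]]]'
python3 -m inch '[[[-0.06,0,0,0,0,0,0],[-0.12,0,0,0,0,0,0],[-0.18,0,0,0,0,0,0],[-0.24,0,0,0,0,0,0],[-0.298,0,0,0,0,0,0]]]'
python3 - <<'E'
from h import *
n=now();print(inbox(n[0]),env.get_obs()["force"],row(n,pose(49,-180,162)))
cv2.imwrite("pics/t3.png",env.camera("top")[150:370,200:460,::-1].repeat(2,0).repeat(2,1))
E
```

```text
time_s: 5.4
position: [0.5872, 0.1821, 0.2777]
orientation: [[-0.218, 0.976, 0.009], [0.976, 0.218, 0.003], [0.001, 0.01, -1.0]]
force: [-0.4, 0.0, -0.8]
opening: 0.0006
gripper_force: 0.0
time_s: 5.9
position: [0.6372, -0.0547, 0.2708]
orientation: [[-0.218, 0.976, -0.0], [0.976, 0.218, -0.001], [-0.001, -0.0, -1.0]]
force: [0.7, -0.0, 0.4]
opening: 0.0006
gripper_force: 0.0
[  46.4079858  -181.80705202  262.75555768] [ 0.7008694  -0.01389461  0.39008468] [ 0.0023  0.0033  0.1259 -0.0003  0.0003 -0.0048]
```

View pics/t3.png

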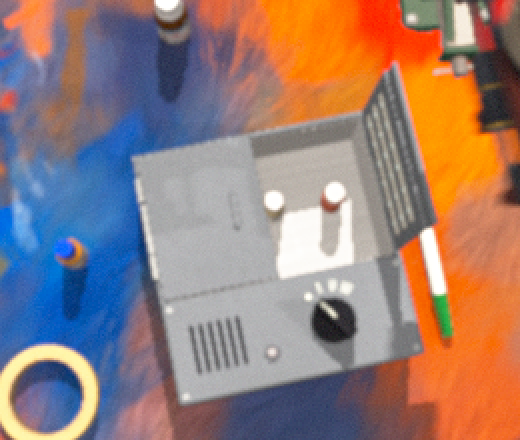

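The plain flap is flat over the left half of the chamber, the lip flap is still upright, and the vials at (274,202) and (333,195) are standing. The gripper is off to the right at about (490,120). Next: down and sweep left.

```bash

python3 -m inch '[[[0.002,0.003,0.05,0,0,0,0],[0.002,0.003,0.1,0,0,0,0],[0.002,0.003,0.126,0,0,0,0],[0.002,0.003,0.126,0,0,0,0],[0.002,0.003,0.126,0,0,0,0]]]'
python3 -m inch '[[[0.015,0,0,0,0,0,0],[0.03,0,0,0,0,0,0],[0.043,0,0,0,0,0,0],[0.055,0,0,0,0,0,0],[0.065,0,0,0,0,0,0]]]'
python3 - <<'E'
from h import *
n=now();print(inbox(n[0]),env.get_obs()["force"],row(n,pose(49,-93,153)))
E
```

```text
time_s: 6.45
position: [0.6392, -0.0499, 0.1708]
orientation: [[-0.219, 0.976, -0.0], [0.976, 0.219, 0.0], [0.0, -0.0, -1.0]]
force: [0.3, -0.1, 0.5]
opening: 0.0006
gripper_force: 0.0
time_s: 6.95
position: [0.6278, 0.0015, 0.1713]
orientation: [[-0.219, 0.976, 0.001], [0.976, 0.219, -0.001], [-0.001, 0.001, -1.0]]
force: [0.4, -2.0, 1.0]
opening: 0.0002
gripper_force: 0.7
[  49.90994704 -124.9254098   163.29325249] [ 0.43267967 -2.01398885  0.98939207] [ 0.0399 -0.0014  0.0128  0.0005  0.0005 -0.0041]
```

```bash

python3 -m inch '[[[0.01,0,0.001,0,0,0,0],[0.02,0,0.004,0,0,0,0],[0.03,0,0.008,0,0,0,0],[0.04,0,0.013,0,0,0,0],[0.049,0,0.02,0,0,0,0]]]'
python3 -m inch '[[[0.009,0,0.007,0,0,0,0],[0.017,0,0.016,0,0,0,0],[0.023,0,0.025,0,0,0,0],[0.028,0,0.036,0,0,0,0],[0.032,0,0.046,0,0,0,0]]]'
python3 - <<'E'
from h import *
n=now();print(inbox(n[0]),env.get_obs()["force"],row(n,pose(49,-58,92)))
E
```

```text
time_s: 7.45
position: [0.6191, 0.0397, 0.1544]
orientation: [[-0.218, 0.976, 0.0], [0.976, 0.218, 0.0], [0.0, 0.0, -1.0]]
force: [0.4, -0.8, 1.8]
opening: 0.0004
gripper_force: 0.8
time_s: 7.95
position: [0.6133, 0.064, 0.1169]
orientation: [[-0.218, 0.976, -0.001], [0.976, 0.218, -0.0], [0.0, -0.001, -1.0]]
force: [0.0, -0.6, 0.5]
opening: 0.0004
gripper_force: 0.5
[ 49.90091559 -60.76417536 108.88674446] [ 0.02390112 -0.6426281   0.50937899] [ 0.0034 -0.0011  0.0211 -0.0004 -0.0001 -0.0045]
```

```bash

python3 -m inch '[[[0.002,0,0.007,0,0,0,0],[0.003,0,0.013,0,0,0,0],[0.003,0,0.019,0,0,0,0],[0.003,0,0.022,0,0,0,0],[0.003,0,0.024,0,0,0,0]]]'
python3 -m inch '[[[0,0,0.001,0,0,0,0],[0,0,0.002,0,0,0,0],[0,0,0.003,0,0,0,0]]]'
python3 - <<'E'
from h import *
n=now();print(inbox(n[0]),env.get_obs()["force"])
E
```

```text
time_s: 8.45
position: [0.6132, 0.0662, 0.1002]
orientation: [[-0.218, 0.976, 0.0], [0.976, 0.218, -0.001], [-0.001, 0.0, -1.0]]
force: [-8.6, -1.8, 23.5]
opening: 0.0004
gripper_force: 12.0
time_s: 8.75
position: [0.6132, 0.0663, 0.1]
orientation: [[-0.218, 0.976, 0.001], [0.976, 0.218, -0.002], [-0.002, 0.001, -1.0]]
force: [-14.0, -4.2, 35.4]
opening: 0.0005
gripper_force: 18.0
[ 50.33006569 -58.58017509  91.97060671] [-13.95444407  -4.16373634  35.39902526]
```

Both flaps are shut. Lift and move over the dial, fingers part open, bar aligned.

```bash

python3 -m inch '[[[0,0,-0.04,0,0,0,0],[0,0,-0.09,0,0,0,0.4],[0,0,-0.11,0,0,0,0.4]]]'
python3 -m inch '[[[0.005,-0.04,0,0,0,0.09,0.4],[0.01,-0.08,0,0,0,0.18,0.4],[0.015,-0.12,0,0,0,0.27,0.4],[0.02,-0.15,0,0,0,0.36,0.4],[0.023,-0.157,0,0,0,0.45,0.4]]]'
python3 -m inch '[[[0,0,0,0,0,0.09,0.4],[0,0,0,0,0,0.15,0.4],[0,0,0,0,0,0.15,0.4],[0,0,0,0,0,0.15,0.4]]]'
python3 - <<'E'
from h import *
import pickle
n=now();print(inbox(n[0]),env.get_obs()["force"],row(n,pose(-76,-40,140,-.94)))
m=env.camera_model("wrist");im=env.camera("wrist");pickle.dump(m,open("m4.pkl","wb"))
cv2.imwrite("pics/w4.png",im[...,::-1]);print(m)
cv2.imwrite("pics/t4.png",env.camera("top")[...,::-1])
E
```

```text
time_s: 9.05
position: [0.6147, 0.0667, 0.1881]
orientation: [[-0.218, 0.976, 0.005], [0.976, 0.218, 0.001], [-0.0, 0.005, -1.0]]
force: [-0.4, 1.4, -0.2]
opening: 0.0132
gripper_force: 0.0
time_s: 9.55
position: [0.484, 0.0558, 0.184]
orientation: [[0.473, 0.881, -0.001], [0.881, -0.473, -0.001], [-0.002, -0.0, -1.0]]
force: [0.3, 1.3, 0.4]
opening: 0.0347
gripper_force: 0.0
time_s: 9.95
position: [0.4865, 0.0566, 0.1841]
orientation: [[0.659, 0.752, -0.0], [0.752, -0.659, -0.0], [-0.0, 0.0, -1.0]]
force: [-0.3, 0.2, 0.2]
opening: 0.0351
gripper_force: 0.0
[-75.33497005 -39.40623317 176.12556391] [-0.27152122  0.17977124  0.17748782] [-0.0011  0.0001  0.0452  0.      0.0001 -0.0043]
{'K': array([[371.64829954,   0.        , 318.56540392],
       [  0.        , 371.64829954, 240.0160942 ],
       [  0.        ,   0.        ,   1.        ]]), 'rvec': array([-2.68644462,  1.01109099,  0.14467573]), 'tvec': array([-0.33010136,  0.32797923,  0.44746591])}
```

View pics/w4.png

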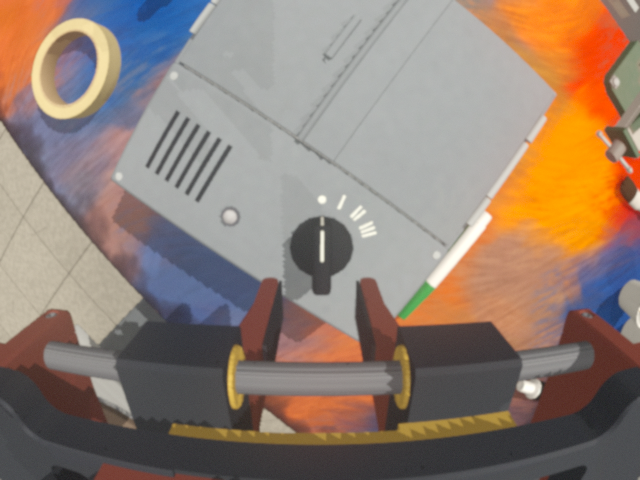

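Both flaps are shut with the lip line over the plain edge, and the bar runs from about (322,217) to (321,292), centred between the fingers. I'll convert this to an offset.

```bash
python3 - <<'E'
from h import *
import pickle
m=pickle.load(open("m4.pkl","rb"))
a=onz("wrist",(322,217),.126,m);b=onz("wrist",(321,292),.126,m)
p,R=now();d=a-b;print("len",np.linalg.norm(d),"yaw",np.arctan2(d[1],d[0]),"tool x yaw",np.arctan2(R[1,0],R[0,0]))
print("offset in tool",R.T@((a+b)/2-p)*1e3, "box",inbox((a+b)/2))
for q in((118,176),(436,255),(175,75)): print(inbox(onz("wrist",q,.092,m)))
E
```

```text
len 0.04763924231519752 yaw 0.8407366257296139 tool x yaw 0.8505586688766954
offset in tool [ 5.62326628  3.33284426 58.10410918] box [-68.80779063 -38.81857068 118.        ]
[-115.86848348  109.79800949   84.        ]
[ -29.66630814 -112.74486645   84.        ]
[-32.05916935 109.80646639  84.        ]
```

```bash
python3 - <<'E'
from h import *
import pickle
m=pickle.load(open("m4.pkl","rb"))
im=cv2.imread("pics/w4.png");p,R=now()
g=cv2.inRange(im[200:300,280:370],(0,0,0),(55,55,55));n,l,s,c=cv2.connectedComponentsWithStats(g);k=1+s[1:,4].argmax();print(s[k]+[280,200,0,0,0],c[k]+[280,200])
e=onz("wrist",(322,246),.098,m);print("skirt",inbox(e),R.T@(e-p)*1e3)
print("cam",inbox(ray("wrist",(320,240),m)[0]))
t=cv2.imread("pics/top0.png");e=onz("top",(240+507/4,175+440/3.2),.1,);print("top skirt",inbox(e))
E
```

```text
Traceback (most recent call last):
ValueError: attempt to get argmax of an empty sequence
```

```bash
python3 - <<'E'
from h import *
import pickle
m=pickle.load(open("m4.pkl","rb"))
p,R=now()
e=onz("wrist",(322,246),.098,m);print("skirt",inbox(e),R.T@(e-p)*1e3)
print("cam",inbox(ray("wrist",(320,240),m)[0]))
e=onz("top",(240+507/4,175+440/3.2),.1,);print("top skirt",inbox(e))
E
```

```text
skirt [-70.56130713 -40.78670118  90.        ] [ 3.0536447   3.91391147 86.10424782]
cam [-11.56767546   4.67204416 329.05576801]
top skirt [-80.71487014 -39.71863926  92.        ]
```

```bash

python3 -m inch '[[[0.002,0.002,0.04,0,0,0.006,0.4],[0.002,0.002,0.07,0,0,0.006,0.4],[0.002,0.002,0.085,0,0,0.006,0.4],[0.002,0.002,0.093,0,0,0.006,0.4],[0.002,0.002,0.093,0,0,0.006,0.4]]]'
python3 -m inch '[[[0,0,0,0,0,0,0],[0,0,0,0,0,0,0],[0,0,0,0,0,0,0],[0,0,0,0,0,0,0],[0,0,0,0,0,0,0]]]' 40
python3 - <<'E'
from h import *
n=now();o=env.get_obs();print(inbox(n[0]),o["force"],o["moment"],o["opening"],o["joint_pos"])
E
```

```text
time_s: 10.55
position: [0.4886, 0.0569, 0.1096]
orientation: [[0.668, 0.744, -0.001], [0.744, -0.668, 0.0], [-0.001, -0.001, -1.0]]
force: [-0.3, -0.4, 0.4]
opening: 0.0355
gripper_force: 0.0
time_s: 11.05
position: [0.4891, 0.0568, 0.1105]
orientation: [[0.668, 0.744, 0.001], [0.744, -0.668, -0.0], [0.001, 0.001, -1.0]]
force: [-1.4, 0.3, 7.2]
opening: 0.0118
gripper_force: 40.0
[-72.69355281 -39.8051942  102.52251856] [-1.41143578  0.33110863  7.23393709] [-0.10284589  0.2937801   0.08961865] 0.011780694961341084 [ 0.24940691  0.39682634 -0.57003544  2.00956392  0.29175224  0.81351534
 -1.21950358]
```

Gripping the 12 mm bar (opening 11.8 mm, 40 N). Now turn it clockwise.

```bash

python3 -m inch '[[[0,0,0,0,0,0.06,0],[0,0,0,0,0,0.12,0],[0,0,0,0,0,0.18,0],[0,0,0,0,0,0.24,0],[0,0,0,0,0,0.3,0]]]' 50
python3 -m inch '[[[0,0,0,0,0,0.06,0],[0,0,0,0,0,0.12,0],[0,0,0,0,0,0.18,0],[0,0,0,0,0,0.24,0],[0,0,0,0,0,0.3,0]]]'
python3 -m inch '[[[0,0,0,0,0,0.05,0],[0,0,0,0,0,0.1,0],[0,0,0,0,0,0.15,0],[0,0,0,0,0,0.175,0],[0,0,0,0,0,0.175,0]]]'
python3 - <<'E'
from h import *
n=now();o=env.get_obs();print(inbox(n[0]),o["force"],o["moment"],o["opening"],o["gripper_force"],o["joint_pos"]);R=n[1]
print("tool x yaw",np.arctan2(R[1,0],R[0,0]))
E
```

```text
time_s: 11.55
position: [0.4895, 0.0565, 0.1106]
orientation: [[0.934, 0.356, 0.002], [0.356, -0.934, -0.001], [0.001, 0.001, -1.0]]
force: [0.2, -1.6, 5.0]
opening: 0.0116
gripper_force: 50.0
time_s: 12.05
position: [0.4895, 0.0559, 0.1105]
orientation: [[0.994, -0.107, 0.001], [-0.107, -0.994, -0.001], [0.002, 0.001, -1.0]]
force: [-0.8, -4.3, 5.0]
opening: 0.0119
gripper_force: 50.0
time_s: 12.55
position: [0.4894, 0.0556, 0.1105]
orientation: [[0.929, -0.371, 0.001], [-0.371, -0.929, -0.002], [0.002, 0.001, -1.0]]
force: [-0.1, -4.7, 6.1]
opening: 0.0115
gripper_force: 50.0
[-72.72757157 -41.01941049 102.52412131] [-0.14856434 -4.66324932  6.11813265] [-0.86995259  0.07396172  0.24770618] 0.011543421712944407 50.004263520240784 [ 0.03062514  0.35493109 -0.29581701  2.02333107  0.14682067  0.78212073
 -2.30299711]
tool x yaw -0.3800363247076013
```

```bash

python3 -m inch '[[[0,0,0,0,0,0.01,0],[0,0,0,0,0,0.01,0],[0,0,0,0,0,0.01,0],[0,0,0,0,0,0.01,0],[0,0,0,0,0,0.01,0]]]'
python3 - <<'E'
from h import *
cv2.imwrite("pics/w5.png",cv2.resize(env.camera("wrist")[100:340,200:480,::-1],None,fx=2.5,fy=2.5));n=now();o=env.get_obs();R=n[1]
print("tool x yaw",np.arctan2(R[1,0],R[0,0]),o["moment"],o["qvel"])
E
```

```text
time_s: 13.05
position: [0.4894, 0.0556, 0.1106]
orientation: [[0.923, -0.384, 0.001], [-0.384, -0.923, -0.001], [0.002, 0.001, -1.0]]
force: [-1.3, -4.0, 5.3]
opening: 0.0121
gripper_force: 50.0
tool x yaw -0.3943588633367474 [-0.8466812   0.11019288  0.31679927] [-1.70428120e-04 -5.84840009e-04  9.83554621e-04  2.87058676e-04
 -1.50968865e-04 -6.39471324e-05  1.21800916e-03]
```

View pics/w5.png

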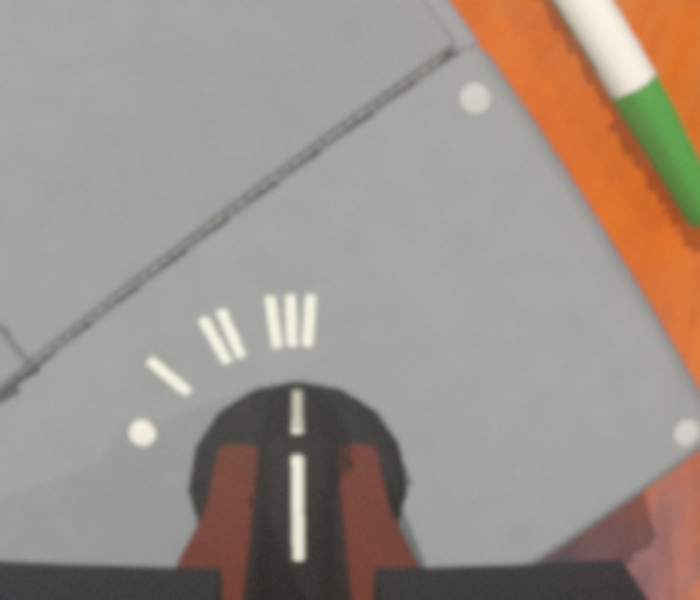

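The pointer line at (297,410) stands at the three-stroke mark (291,320), just past its middle. The fingers grip the bar and the flaps are flat, so I'm handing the job in.

```bash
python3 -c "
from rig import env
print(env.close_job())"
```

```text
the job is handed in; nothing more can be done
None
```

The job is handed in at about 13 s of the 61 s allowed: the plain flap is shut, the lipped flap is shut over it, and the gripper is holding the dial at the third click with 50 N; the hand-in returned no verdict.

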